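# Index a parts carousel and lock it

## Robot

A 6-joint arm with a two-finger parallel gripper is mounted at the origin on a cart in front of the work surface, level with it; the furniture and walls round the work are solid. World frame = base frame: x ahead of the robot, y to its left, z up, the work surface at z = 0. Lengths are in m, angles in rad, forces in N, time in s.
With the tool pointing down it reaches from about 0.375 to 0.925 m from the base axis. Payload 5.7 kg.
Tool frame: the origin (TCP) lies on the centre line of the jaws, within the pads' length; the fingertips stand 22 mm ahead of it and the grasp point (between the pads) lies 3 mm ahead of it; z points along the fingers, y is the direction in which the jaws open and shut (so a half turn about z gives the same grasp; the last joint's range is limited). The gripper opens to 88 mm and grips with 3 to 60 N. Pads are 20 mm wide; open, the fingers measure 115 mm over their backs; the gripper's body (75 mm by 178 mm) begins 61 mm behind the grasp point.
Start: joints at [1.137, 0.359, 1.51, -0, 1.272, -0.115], TCP at [0.188, 0.57, 0.245] pointing down, gripper open.
Joint ranges: [-2.97, 2.97], [-1.01, 2.36], [0.21, 2.38], [-0.96, 4.11], [0.2, 2.71], [-2.98, 2.98]. Speed limits (rad/s): [2.39, 2.39, 3.14, 3.14, 3.14, 3.14].

## Interface

Orientations are given as a unit quaternion [w, x, y, z].
In Python, from station import env gives the robot as it stands.
- The arm moves only by the tool jog_arm, never from a script. Its argument "plan" is a list of rows, each a list of 3 entries, a list of its own where there are three numbers: the turn, a rotation vector about the tool's x, y, z in rad, then the shift along the tool's x, y, z in m, then the finger opening in m, from 0 to 0.0878. In form: [[[rx, ry, rz], [tx, ty, tz], jaw], ...]. A call has exactly 8 rows; each row shifts and turns the commanded pose from where the row before left it, along the tool's axes as they then stand; what a row does not reach is not made up. A row lasts 1/8 s, in which the tool goes at most 62.5 mm and 10.7 degrees, less where a joint would pass 70% of its speed; a pose out of reach is approached as far as the arm can. A call is refused whole if a number of a shift passes 0.0625 or a number of a turn 0.188, either way. A call with a gripper value outside its range is refused whole. The fingers move at their own pace and stop on an object; the grip force is fixed at half the most. Time passes only in rows, so rows that do not move let the fingers close, or fill a call up. It gives the time, the measured TCP pose, the force and the opening at its end, in the units of the state.
- env.sense(): the state, without advancing time (a new reading comes with each control period).
- env.get_image(name): name is "scene" or "top"; returns a dict with "img" (384x512x3 uint8, red, green, blue), "fx", "fy", "cx", "cy" (pixels), "R" (3x3) and "t" (3): a world point X has camera coordinates R X + t. Camera axes: x right, y down, z forward; pixel columns grow to the right and rows downward; lengths in m; the calibration is good to about 2 mm. A picture is of the moment at which its call begins. There is no depth.
- env.hand_in(): hands the job in, once; it reports no verdict.
The state is a dict: "time_s": time; "q": joint angles; "dq": joint speeds; "joint_efforts": joint torques, N m; "eef_pos": TCP position; "ee_rot": TCP orientation; "ft_force": force on the tool from outside, world axes, zero at the start; "torque": the same for the moment, N m; "opening": finger opening in m.
Only numpy, scipy, OpenCV 4.12 (cv2) and the standard library are available. Lean on these libraries where they do the work, as an engineer would, in place of code of your own. Each camera call takes 0.05 s, during which the arm holds its last target. There are 200 camera calls.

## Task

The round indexing carousel on the bench is locked with its empty nest at the front. Push the lock bolt back by its red knob until the plate is free, turn the plate by pushing the pegs on its rim until the flanged brass bush stands at the front, in line with the bolt, and push the bolt fully home into the notch there. Leave every part sitting in its nest, lift nothing, and do not disturb the oil bottle beside it.

Things in the scene. Friction and masses are not known exactly. Their poses are not given: they have to be found in the camera images.
- carousel: fixed blue cast base of the carousel, 176 mm foot with a tongue to the front that carries the bolt guide (dark steel, 45 mm wide, 50 mm high, 116 to 194 mm from the axis). Origin on the vertical turning axis, at bench height; its own -x points along the bolt to the front of the carousel (roughly to the robot), z up
- index_plate (a joint): turning angle of the round pale grey metal plate, rad, counter-clockwise from above positive, no stops; 0 at the start. At every multiple of 72 degrees (1.2566 rad) one of its five nests stands exactly at the front. Plate 220 mm across, top 42 mm above the bench. Light drag (0.12 N m); it stops almost at once when no longer pushed; the bolt in a notch blocks it
- lock_bolt (a joint): travel of the lock bolt, m: 0 = fully home in the notch (locked, as at the start), 0.030 = pulled fully out, away from the axis. Above 0.022 the plate is free. It stays where it is left (about 3 N of drag, stops at both ends). Its 16 mm wide chamfered nose enters a notch that is up to about 4 degrees off and draws the plate into line as it goes home
- knob (a point): top centre of the red plastic knob of the bolt, upright, 20 mm across, thickest in its upper 30 mm; top about 100 mm above the bench and 140 mm from the axis when home, 170 mm when out. The top of the bolt guide below it is 51 mm (screw heads 54 mm) above the bench
- peg0 (a point): top centre of a black upright peg on the rim of the plate, 15 mm across, 47 mm tall (top 89 mm above the bench), 98 mm from the axis. Five pegs, each midway between two nests; peg0 to peg4 follow one another counter-clockwise, and at the start peg0 is the one 36 degrees counter-clockwise (seen from above) from the front
- peg1 (a point): top centre of a black upright peg on the rim of the plate, 15 mm across, 47 mm tall (top 89 mm above the bench), 98 mm from the axis. Five pegs, each midway between two nests; peg0 to peg4 follow one another counter-clockwise, and at the start peg0 is the one 36 degrees counter-clockwise (seen from above) from the front
- peg2 (a point): top centre of a black upright peg on the rim of the plate, 15 mm across, 47 mm tall (top 89 mm above the bench), 98 mm from the axis. Five pegs, each midway between two nests; peg0 to peg4 follow one another counter-clockwise, and at the start peg0 is the one 36 degrees counter-clockwise (seen from above) from the front
- peg3 (a point): top centre of a black upright peg on the rim of the plate, 15 mm across, 47 mm tall (top 89 mm above the bench), 98 mm from the axis. Five pegs, each midway between two nests; peg0 to peg4 follow one another counter-clockwise, and at the start peg0 is the one 36 degrees counter-clockwise (seen from above) from the front
- peg4 (a point): top centre of a black upright peg on the rim of the plate, 15 mm across, 47 mm tall (top 89 mm above the bench), 98 mm from the axis. Five pegs, each midway between two nests; peg0 to peg4 follow one another counter-clockwise, and at the start peg0 is the one 36 degrees counter-clockwise (seen from above) from the front
- front_station (a point): point fixed to the base: the centre of the floor of the nest at the front, 60 mm from the axis towards the bolt, 42 mm above the bench. Nests: five black rings, 46 mm inside, 6 mm high, 72 degrees apart on a circle of 60 mm radius; the rim has a notch (32 mm wide at the flared mouth, 17 mm inside, 23 mm deep) outside each nest
- bush_brass: the wanted part: bright yellow brass bush with a collar at each end, 41 mm across, 35 mm tall, bored through, standing loose in one of the four nests that are not at the front. Origin at the centre of its underside
- bush_bronze: another part on the plate, to stay in its nest: plain brown bronze bush, 28 mm across, 26 mm tall. Origin at the centre of its underside
- roller_a: another part on the plate, to stay in its nest: black roller, 33 mm across, 38 mm tall. Origin at the centre of its underside
- roller_b: another part on the plate, to stay in its nest: pale grey steel roller, 33 mm across, 38 mm tall. Origin at the centre of its underside
- oil_bottle: bystander: green oil bottle with yellow spout, 45 mm across, 150 mm tall, loose, to the left of the carousel. Origin at the centre of its underside
Mind the look-alikes: they are no part of the job. What is shaped like the bush_brass but blue or pink is not meant.

How it is judged:
On the way, in this order (a step that is already met when the one before it is completed fails the run):
1. the bolt is pushed back and the plate is free (value of joint lock_bolt above 0.022 m), for 0.1 s.
2. with the bolt back, the brass bush is turned to the front (value of joint lock_bolt above 0.01 m and horizontal distance between bush_brass and front_station below 0.015 m), for 0.1 s.
At the end, for the whole second after the job is handed in: The bolt is home to within 3 mm, the brass bush stands upright in its nest with its centre within 8 mm of the front station, the plate is at rest, and the other three parts still sit in their nests (48 to 72 mm from the axis) (value of joint lock_bolt below 0.003 m and horizontal distance between bush_brass and front_station below 0.008 m and height (world z) of bush_brass below 0.046 m and angle between bush_brass's own z axis and vertical below 0.1 rad and velocity of joint index_plate between -0.02 and 0.02 rad/s and height (world z) of each of roller_a, bush_bronze, roller_b below 0.052 m and horizontal distance between roller_a and carousel between 0.048 and 0.072 m and horizontal distance between bush_bronze and carousel between 0.048 and 0.072 m and horizontal distance between roller_b and carousel between 0.048 and 0.072 m); the robot touches nothing.
It fails at once if a part on the plate is lifted (more than 13 mm), tipped, or knocked out of its nest (height (world z) of any of bush_brass, roller_a, bush_bronze, roller_b above 0.055 m or horizontal distance between any of bush_brass, roller_a, bush_bronze, roller_b and carousel above 0.076 m or horizontal distance between any of bush_brass, roller_a, bush_bronze, roller_b and carousel below 0.044 m or angle between any of bush_brass, roller_a, bush_bronze, roller_b's own z axis and vertical above 0.35 rad).
It fails at once if the oil bottle is pushed more than 30 mm or tipped (distance of oil_bottle from where it was at the start of the episode above 0.03 m or angle between oil_bottle's own z axis and vertical above 0.35 rad).
It also fails if it takes over 64 s, if anything falls off the work surface, if the arm or the gripper's body presses on something with over 40 N, if the wrist force passes 120 N, or if a joint passes its speed limit or range.

## Working session

There is one attempt and no reset: what is moved stays moved. The work goes in short steps, Python scripts to look and compute and a tool call to move; the robot and the scene stay as the last step left them, time stands still between calls to the robot, and variables do not carry over. Pictures are saved under pics/ and viewed, about 8 in all and at most 12, crops included, and the job is handed in when it is done.

Besides the shell and the picture viewer there is one more tool, called as name(argument=value, ...) on one line, values as JSON. jog_arm: Moves the arm, as the interface text tells. Its arguments: {"type":"object","properties":{"plan":{"type":"array"}},"required":["plan"]}

```bash
mkdir -p pics
cat > h.py <<'E'
from station import env
import numpy as np, cv2
def snap(n,f):
    d=env.get_image(n); cv2.imwrite(f,cv2.cvtColor(d["img"],cv2.COLOR_RGB2BGR)); return d
def ray(d,u,v,z):
    R=np.array(d["R"]);t=np.array(d["t"]);c=-R.T@t
    w=R.T@np.array([(u-d["cx"])/d["fx"],(v-d["cy"])/d["fy"],1]);return c+w*(z-c[2])/w[2]
def proj(d,X):
    p=np.array(d["R"])@np.array(X)+np.array(d["t"]);return d["fx"]*p[0]/p[2]+d["cx"],d["fy"]*p[1]/p[2]+d["cy"]
E
python3 - <<'E'
from h import *
a=snap("top","pics/t0.png");b=snap("scene","pics/s0.png")
for d in(a,b):print(-np.array(d["R"]).T@d["t"],d["fx"],d["cx"],d["cy"]);print(np.round(d["R"],2))
s=env.sense();print(s["eef_pos"],s["ee_rot"],s["time_s"])
h=cv2.cvtColor(a["img"],cv2.COLOR_RGB2HSV)
for n,lo,hi in(("red",(0,150,80),(8,255,255)),("red2",(172,150,80),(180,255,255)),("yel",(18,110,80),(35,255,255)),("grn",(45,80,30),(85,255,255))):
    k,_,st,c=cv2.connectedComponentsWithStats(cv2.inRange(h,lo,hi))
    print(n,[(st[i].tolist(),c[i].round(1).tolist()) for i in range(1,k) if st[i][4]>25])
E
```

```text
[0.40234431 0.16079943 1.15793861] 418.093740147776 252.19634375817168 191.27133718844493
[[ 0.01 -1.    0.01]
 [-0.99 -0.01 -0.16]
 [ 0.16 -0.01 -0.99]]
[ 0.10849791 -0.40557147  0.57814877] 381.95584409976226 254.383891096561 198.18246701426628
[[ 0.77 -0.64  0.01]
 [-0.35 -0.43 -0.83]
 [ 0.54  0.64 -0.55]]
[0.18782267 0.56921898 0.24390845] [-2.00201147e-04  1.58713357e-01  9.87324362e-01 -7.96976631e-04] 0.1
red [([96, 142, 43, 25, 231], [115.5, 156.7]), ([253, 215, 6, 7, 29], [255.5, 217.9]), ([411, 230, 35, 23, 369], [428.5, 241.1])]
red2 []
yel [([148, 188, 8, 7, 36], [152.2, 191.1]), ([355, 201, 31, 27, 433], [369.7, 214.4])]
grn []
```

View pics/t0.png

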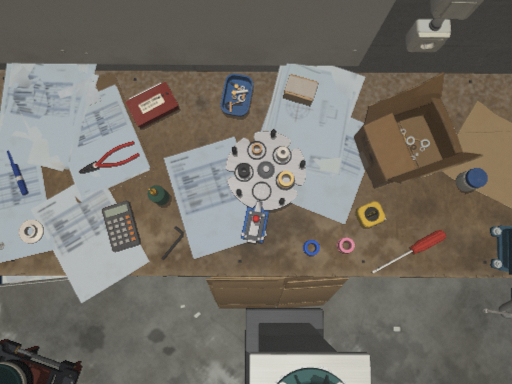

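View pics/s0.png

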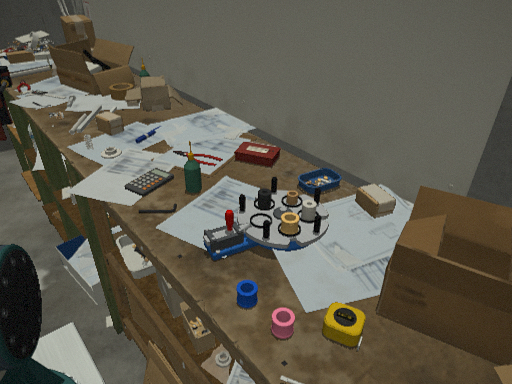

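The plate centre is near (266,170) in the top view, the knob at (255,218), the front nest is empty at (261,190), and the brass bush is at (286,180). That puts the brass 72° counter-clockwise of the front, so the plate has to turn about -72°. The bottle is at (157,195), well to the left.

Run:
```python
from h import *
import pickle
d=env.get_image("top");pickle.dump(d,open("top0.pkl","wb"))
im=cv2.cvtColor(d["img"],cv2.COLOR_RGB2BGR)
c=im[120:250,215:320];cv2.imwrite("pics/c0.png",cv2.resize(c,None,fx=4.6,fy=4.6,interpolation=cv2.INTER_CUBIC))
g=cv2.cvtColor(im,cv2.COLOR_BGR2GRAY)
m=cv2.inRange(g,0,55);k,_,st,ce=cv2.connectedComponentsWithStats(m)
for i in range(1,k):
    if 215<ce[i][0]<320 and 120<ce[i][1]<250 and st[i][4]>8:print(st[i].tolist(),ce[i].round(1),ray(d,*ce[i],.08).round(3)[:2])
print("knob",ray(d,255.5,217.9,.095))
```

```text
[271, 130, 4, 7, 24] [272.5 133.1] [0.729 0.1  ]
[232, 147, 4, 7, 23] [233.7 150. ] [0.682 0.203]
[300, 162, 4, 5, 12] [301.2 164.6] [0.644 0.025]
[240, 174, 9, 3, 9] [244.  175.4] [0.614 0.175]
[237, 191, 4, 4, 11] [238.6 192.7] [0.568 0.189]
[279, 200, 5, 4, 11] [280.8 201.8] [0.544 0.079]
knob [0.50071308 0.14483297 0.095     ]
```

View pics/c0.png

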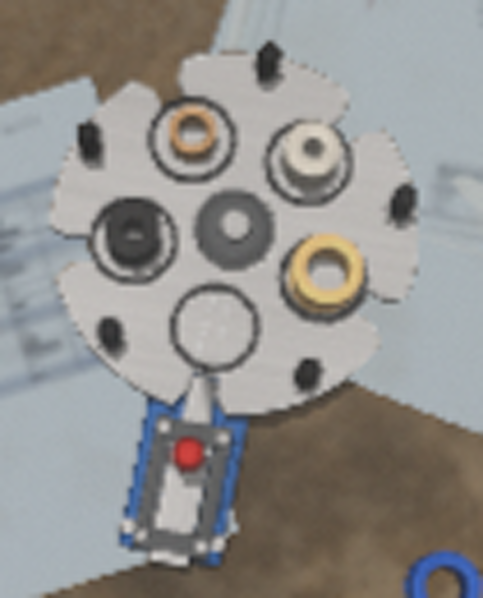

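The crop shows the five pegs as black blobs, the bolt nose in the front notch and the red knob at about (188,452) in the crop. Next I fit the axis and yaw to the pegs.

Run:
```python
from h import *
import pickle
d=pickle.load(open("top0.pkl","rb"))
P=[(280.8,201.8),(301.2,164.6),(272.5,133.1),(233.7,150),(238.6,192.7)]
for z in(.066,.075):
    X=np.array([ray(d,*p,z)[:2] for p in P]);c=X.mean(0);v=(X-c)@[1,1j]
    a=np.pi+np.deg2rad(36+72*np.arange(5));e=np.mean(v*np.exp(-1j*a));print(z,c,"r",abs(e),"yaw",np.angle(e),"res",abs(v-e*np.exp(1j*a)).round(4))
    f=-np.exp(1j*np.angle(e));f=np.array([f.real,f.imag]);print("knob r140",c+.14*f,"out",c+.17*f)
print("red",ray(d,255.5,217.9,.095)[:2], "bottle",ray(d,157,195,.1)[:2])
print(np.round(ray(d,261,190,.045),3))
```

```text
0.066 [0.63645219 0.11859167] r 0.09792096285297194 yaw -0.20082836143779648 res [0.001  0.0016 0.0011 0.0011 0.0016]
knob r140 [0.49926596 0.14651902] out [0.46986891 0.15250345]
0.075 [0.63452262 0.11893955] r 0.09711387658129594 yaw -0.20082836143779642 res [0.001  0.0016 0.0011 0.0011 0.0015]
knob r140 [0.49733639 0.14686691] out [0.46793934 0.15285134]
red [0.50071308 0.14483297] bottle [0.55738779 0.39666975]
[0.581 0.13  0.045]
```

jog_arm(plan=[[[0,0,0.1815],[0,0,0],0.06],[[0,0,0.1815],[0,0,0],0.06],[[0,0,0.1815],[0,0,0],0.06],[[0,0,0.1815],[0,0,0],0.06],[[0,0,0.1815],[0,0,0],0.06],[[0,0,0.1815],[0,0,0],0.06],[[0,0,0.1815],[0,0,0],0.06],[[0,0,0.1815],[0,0,0],0.06]])

```text
time_s: 1.15
eef_pos: [0.1879, 0.5695, 0.2443]
ee_rot: [0.0, 0.776, 0.631, -0.0]
ft_force: [-0.9, 0.8, 0.4]
opening: 0.0601
```

jog_arm(plan=[[[0,0,0],[-0.04,0.045,0],0.06],[[0,0,0],[-0.04,0.045,0],0.06],[[0,0,0],[-0.04,0.045,0],0.06],[[0,0,0],[-0.04,0.045,0],0.06],[[0,0,0],[-0.04,0.045,0],0.06],[[0,0,0],[-0.04,0.045,0],0.06],[[0,0,0],[-0.04,0.045,0],0.06],[[0,0,0],[0,0,0],0.06]])

```text
time_s: 2.15
eef_pos: [0.4435, 0.2296, 0.2446]
ee_rot: [0.001, 0.776, 0.631, 0.0]
ft_force: [1.0, 0.9, -0.3]
opening: 0.0604
```

```bash
cat >> h.py <<'E'
from scipy.spatial.transform import Rotation as Ro
A=np.array([.636,.1186]);YAW=-.20
def st(target=None):
    s=env.sense();p=np.array(s["eef_pos"]);w=s["ee_rot"];M=Ro.from_quat([w[1],w[2],w[3],w[0]]).as_matrix()
    c=np.array([np.cos(YAW),np.sin(YAW)]);n=np.array([-c[1],c[0]])
    print("t",s["time_s"],"p",p.round(4),"yaw_y",np.arctan2(M[1,1],M[0,1]).round(3),"F",np.round(s["ft_force"],1),"open",s["opening"],"carousel xy",((p[:2]-A)@c).round(4),((p[:2]-A)@n).round(4))
    if target is not None: print("tool delta",(M.T@(np.array(target)-p)).round(4))
E
python3 -c "
from h import *
st([.4993,.1462,.09])"
```

```text
t 2.15 p [0.4435 0.2296 0.2446] yaw_y -0.206 F [ 1.   0.9 -0.3] open 0.060399301962463514 carousel xy -0.2107 0.0706
tool delta [-0.0702  0.0715  0.1547]
```

jog_arm(plan=[[[0,0,0],[-0.035,0.036,0],0.06],[[0,0,0],[-0.035,0.0355,0],0.06],[[0,0,0],[0,0,0],0.06],[[0,0,0],[0,0,0.04],0.06],[[0,0,0],[0,0,0.04],0.06],[[0,0,0],[0,0,0.04],0.06],[[0,0,0],[0,0,0.034],0.06],[[0,0,0],[0,0,0],0.06]])

```text
time_s: 3.15
eef_pos: [0.494, 0.151, 0.0886]
ee_rot: [-0.002, 0.774, 0.633, -0.003]
ft_force: [0.1, 0.1, -0.4]
opening: 0.0601
```

Run:
```python
from h import *
st([.4993,.1462,.09])
d=env.get_image("scene");b=d["img"][180:290,170:340];cv2.imwrite("pics/s1.png",cv2.cvtColor(cv2.resize(b,None,fx=4,fy=4),cv2.COLOR_RGB2BGR))
```

```text
t 3.15 p [0.494  0.151  0.0886] yaw_y -0.199 F [ 0.1  0.1 -0.4] open 0.06008649183488044 carousel xy -0.1456 0.0036
tool delta [-0.0037  0.0062 -0.0015]
```

View pics/s1.png

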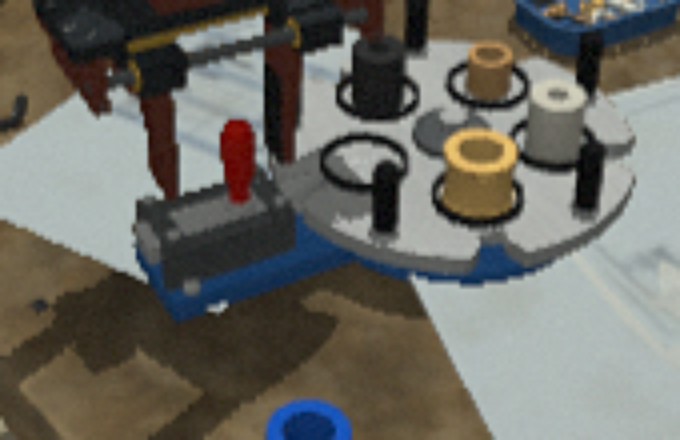

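Fingers stand either side of the knob, roughly centred. Now I pull the bolt out with the inner finger.

jog_arm(plan=[[[0,0,0],[-0.003,-0.006,0],0.06],[[0,0,0],[0,-0.006,0],0.06],[[0,0,0],[0,-0.006,0],0.06],[[0,0,0],[0,-0.006,0],0.06],[[0,0,0],[0,-0.006,0],0.06],[[0,0,0],[0,-0.006,0],0.06],[[0,0,0],[0,-0.006,0],0.06],[[0,0,0],[0,0,0],0.06]])

```text
time_s: 4.2
eef_pos: [0.4544, 0.1555, 0.0905]
ee_rot: [-0.0, 0.774, 0.633, -0.001]
ft_force: [1.5, 0.6, 0.7]
opening: 0.0599
```

```bash
cat >> h.py <<'E'
def red():
    d=env.get_image("scene");h=cv2.cvtColor(d["img"],cv2.COLOR_RGB2HSV);m=cv2.inRange(h,(0,170,80),(6,255,255))
    m[:180]=0;m[270:]=0;m[:,:190]=0;m[:,260:]=0
    v,u=np.nonzero(m);o=proj(d,[*(A+.17*np.array([-.98,.1995])),.085]);i=proj(d,[*(A+.14*np.array([-.98,.1995])),.085])
    if len(u):print("red",u.mean(),v.mean(),len(u),"home",np.round(i,1),"out",np.round(o,1))
E
python3 -c "
from h import *
st();red()"
```

```text
t 4.2 p [0.4544 0.1555 0.0905] yaw_y -0.2 F [1.5 0.6 0.7] open 0.05991811769092659 carousel xy -0.1853 0.0001
red 217.7829457364341 222.08527131782947 129 home [228.1 215.9] out [215.5 219.7]
```

jog_arm(plan=[[[0,0,0],[0,-0.002,0],0.06],[[0,0,0],[0,-0.002,0],0.06],[[0,0,0],[0,-0.002,0],0.06],[[0,0,0],[0,0,0],0.06],[[0,0,0],[0,0,0],0.06],[[0,0,0],[0,0,0],0.06],[[0,0,0],[0,0,0],0.06],[[0,0,0],[0,0,0],0.06]])

```text
time_s: 5.25
eef_pos: [0.4508, 0.1563, 0.0906]
ee_rot: [0.001, 0.774, 0.633, 0.001]
ft_force: [6.0, -3.4, -4.2]
opening: 0.06
```

```bash
python3 -c "
from h import *
st();red()"
```

```text
t 5.25 p [0.4508 0.1563 0.0906] yaw_y -0.2 F [ 6.  -3.4 -4.2] open 0.06002434368456635 carousel xy -0.189 0.0001
red 216.30578512396696 222.4793388429752 121 home [228.1 215.9] out [215.5 219.7]
```

jog_arm(plan=[[[0,0,0],[0,0.012,0],0.06],[[0,0,0],[0,0,-0.035],0.06],[[0,0,0],[0,0,-0.04],0.06],[[0,0,0],[0,0,0],0],[[0,0,0],[0.018,0.042,0],0],[[0,0,0],[0.018,0.042,0],0],[[0,0,0.185],[0,0,0],0],[[0,0,0.185],[0,0,0],0]])

```text
time_s: 6.3
eef_pos: [0.5501, 0.1726, 0.1637]
ee_rot: [-0.001, 0.879, 0.477, -0.002]
ft_force: [-0.1, -0.7, -0.3]
opening: 0.0136
```

Run:
```python
from h import *
c=np.array([np.cos(YAW),np.sin(YAW)]);n=np.array([-c[1],c[0]])
st([*(A-.0934*c+.0358*n),.082])
red();snap("top","pics/t1.png")
```

```text
t 6.3 p [0.5501 0.1726 0.1637] yaw_y -0.576 F [-0.1 -0.7 -0.3] open 0.01358648544975851 carousel xy -0.0949 0.0358
tool delta [0.0007 0.0017 0.0817]
red 216.05 222.56666666666666 120 home [228.1 215.9] out [215.5 219.7]
```

View pics/t1.png

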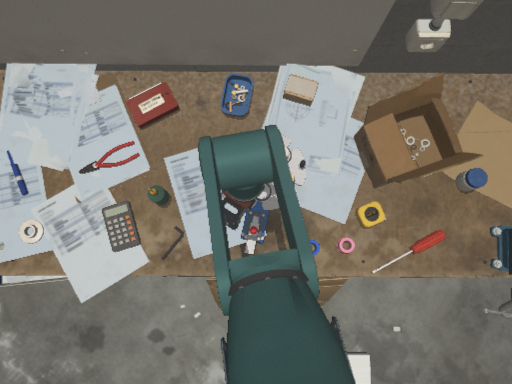

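Top camera is largely blocked by the arm, but the knob at (253,230) is out. I descend and start the arc.

jog_arm(plan=[[[0,0,0],[0,0.001,0.04],0],[[0,0,0],[0,0,0.042],0],[[0,0,0],[0,0,0],0],[[0,0,0.1],[0.01,0,0],0],[[0,0,0.1],[0.01,0,0],0],[[0,0,0.1],[0.01,0,0],0],[[0,0,0.1],[0.01,0,0],0],[[0,0,0],[0,0,0],0]])

```text
time_s: 7.4
eef_pos: [0.579, 0.2026, 0.0851]
ee_rot: [0.0, 0.955, 0.297, 0.001]
ft_force: [1.1, -0.0, 0.8]
opening: 0.0004
```

```bash
cat >> h.py <<'E'
def polar():
    s=env.sense();p=np.array(s["eef_pos"])[:2]-A;a=np.arctan2(p[1],p[0])-np.pi-YAW
    print("finger theta deg",np.degrees((a+np.pi)%(2*np.pi)-np.pi).round(1),"r",np.hypot(*p).round(4))
def brass():
    d=env.get_image("scene");h=cv2.cvtColor(d["img"],cv2.COLOR_RGB2HSV);m=cv2.inRange(h,(16,90,90),(28,255,255))
    m[:170]=0;m[260:]=0;m[:,:200]=0;m[:,345:]=0
    k,_,s,c=cv2.connectedComponentsWithStats(m)
    for i in range(1,k):
        if s[i][4]>60:
            X=ray(d,*c[i],.042+.0175)[:2]-A;a=np.arctan2(X[1],X[0])-np.pi-YAW
            print("blob",s[i].tolist(),"theta",np.degrees((a+np.pi)%(2*np.pi)-np.pi).round(1),"r",np.hypot(*X).round(4))
E
python3 -c "
from h import *
st();polar();brass()
d=env.get_image('scene');cv2.imwrite('pics/s2.png',cv2.cvtColor(cv2.resize(d['img'][160:290,170:340],None,fx=4,fy=4),cv2.COLOR_RGB2BGR))"
```

```text
t 7.4 p [0.579  0.2026 0.0851] yaw_y -0.967 F [ 1.1 -0.   0.8] open 0.0004387757819875415 carousel xy -0.0725 0.071
finger theta deg -44.4 r 0.1015
blob [200, 170, 26, 25, 281] theta -64.1 r 0.224
blob [290, 170, 15, 37, 205] theta -145.6 r 0.0933
blob [248, 174, 38, 15, 316] theta -103.7 r 0.1288
blob [271, 212, 19, 22, 356] theta 53.5 r 0.0558
blob [248, 251, 29, 9, 90] theta 43.7 r 0.1768
```

View pics/s2.png

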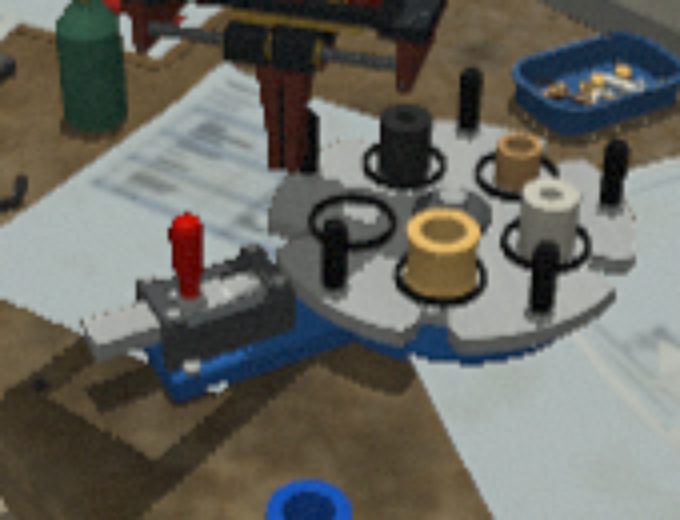

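Brass has turned from 72° to 53.5°, the finger sits just behind peg4, and the bolt is out. Continuing the arc.

jog_arm(plan=[[[0,0,0.115],[0.0117,0.0003,0],0],[[0,0,0.115],[0.0117,0.0003,0],0],[[0,0,0.115],[0.0117,0.0003,0],0],[[0,0,0.115],[0.0117,0.0003,0],0],[[0,0,0.115],[0.0117,0.0003,0],0],[[0,0,0.115],[0.0117,0.0003,0],0],[[0,0,0.115],[0.0117,0.0003,0],0],[[0,0,0],[0,0,0],0]])

```text
time_s: 8.5
eef_pos: [0.6561, 0.2199, 0.084]
ee_rot: [-0.0, 0.995, -0.101, 0.0]
ft_force: [-0.0, -0.6, 0.1]
opening: 0.0008
```

```bash
python3 -c "
from h import *
st();polar();brass()"
```

```text
t 8.5 p [0.6561 0.2199 0.084 ] yaw_y -1.773 F [-0.  -0.6  0.1] open 0.0007539841166805971 carousel xy -0.0004 0.1033
finger theta deg -89.8 r 0.1033
blob [200, 170, 56, 25, 611] theta -74.8 r 0.1982
blob [272, 170, 31, 20, 262] theta -123.9 r 0.1286
blob [317, 192, 18, 11, 92] theta 175.9 r 0.1204
blob [303, 203, 12, 15, 109] theta 150.7 r 0.0609
blob [254, 206, 18, 21, 316] theta 3.3 r 0.0564
blob [248, 251, 18, 9, 69] theta 40.8 r 0.1787
```

```bash
python3 -c "
from h import *
d=env.get_image('scene');b=cv2.cvtColor(cv2.resize(d['img'][170:270,200:340],None,fx=5.5,fy=5.5,interpolation=cv2.INTER_CUBIC),cv2.COLOR_RGB2BGR)
for pa,col in((-64,(0,0,255)),(-68,(0,255,0))):
  for k in range(5):
    a=np.radians(36+72*k+pa)+np.pi+YAW
    for z in(.042,.089):
      u,v=proj(d,[*(A+.098*np.array([np.cos(a),np.sin(a)])),z]);cv2.circle(b,(int((u-199.5)*5.5),int((v-169.5)*5.5)),3,col,1)
cv2.imwrite('pics/s3.png',b)"
```

```text
(no output)
```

View pics/s3.png

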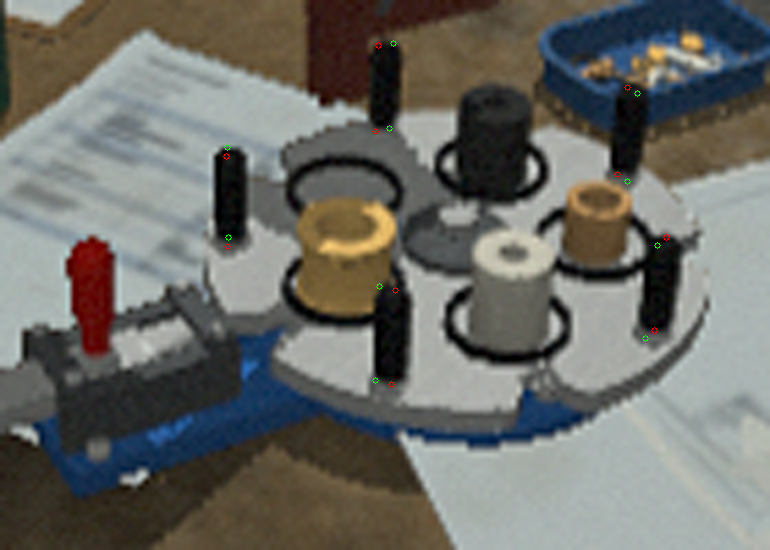

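Comparing the peg tops in the crop with the drawn points, the plate is at about -65° and has about 7° to go.

jog_arm(plan=[[[0,0,0.03],[0.003,0.0005,0],0],[[0,0,0.03],[0.003,0.0005,0],0],[[0,0,0.03],[0.003,0.0005,0],0],[[0,0,0.025],[0.0025,0.0005,0],0],[[0,0,0],[0,0,0],0],[[0,0,0],[0,0,0],0],[[0,0,0],[0,0,0],0],[[0,0,0],[0,0,0],0]])

```text
time_s: 9.6
eef_pos: [0.6664, 0.2155, 0.0837]
ee_rot: [0.0, 0.987, -0.159, 0.0]
ft_force: [1.8, -0.5, 0.5]
opening: 0.0007
```

```bash
cat > chk.py <<'E'
from h import *
import sys
st();polar()
d=env.get_image('scene');b=cv2.cvtColor(cv2.resize(d['img'][170:270,200:340],None,fx=5.5,fy=5.5,interpolation=cv2.INTER_CUBIC),cv2.COLOR_RGB2BGR)
for pa,col in((-70,(0,0,255)),(-74,(0,255,0))):
  for k in range(5):
    a=np.radians(36+72*k+pa)+np.pi+YAW
    for z in(.042,.089):
      u,v=proj(d,[*(A+.098*np.array([np.cos(a),np.sin(a)])),z]);cv2.circle(b,(int((u-199.5)*5.5),int((v-169.5)*5.5)),3,col,1)
cv2.imwrite(sys.argv[1],b)
E
python3 chk.py pics/s4.png
```

```text
t 9.6 p [0.6664 0.2155 0.0837] yaw_y -1.89 F [ 1.8 -0.5  0.5] open 0.0007020837354834806 carousel xy 0.0105 0.101
finger theta deg -95.9 r 0.1015
```

View pics/s4.png

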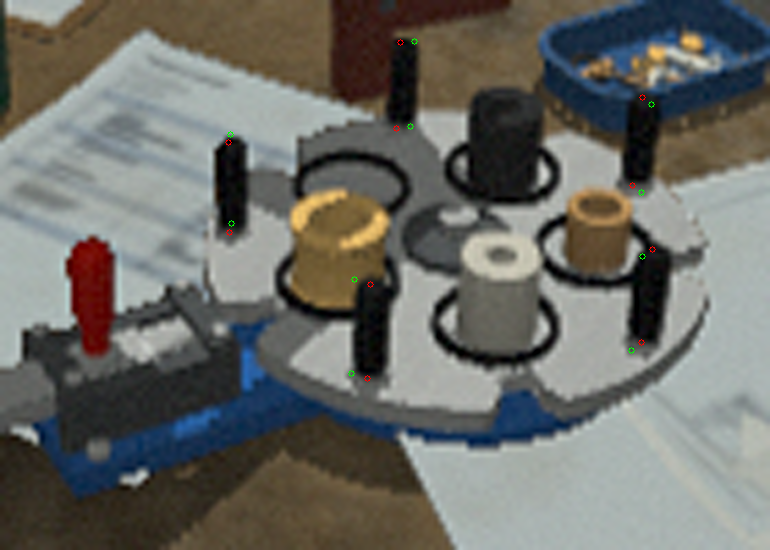

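Plate reads about -70.3°, so I nudge it 1.8° more, back off and lift.

jog_arm(plan=[[[0,0,0.015],[0.0016,0.0005,0],0],[[0,0,0.015],[0.0016,0,0],0],[[0,0,0],[0,0,0],0],[[0,0,0],[0,0,0],0],[[0,0,0],[0,0,0],0],[[0,0,0],[-0.01,0,0],0],[[0,0,0],[0,0,-0.04],0],[[0,0,0],[0,0,-0.04],0]])

```text
time_s: 10.65
eef_pos: [0.6585, 0.2175, 0.1639]
ee_rot: [0.0, 0.985, -0.174, -0.001]
ft_force: [1.0, 0.3, -0.4]
opening: 0.0002
```

```bash
python3 - <<'E'
from h import *
c=np.array([np.cos(YAW),np.sin(YAW)])
st([*(A-.215*c),.09]);print(env.sense()["q"])
red()
E
python3 chk.py pics/s5.png
```

```text
t 10.65 p [0.6585 0.2175 0.1639] yaw_y -1.92 F [ 1.   0.3 -0.4] open 0.00017820016402428634 carousel xy 0.0024 0.1014
tool delta [-0.1999  0.1325  0.0743]
[ 2.19612951e-01  5.63038349e-01  1.37407994e+00 -1.93527848e-04
  1.20646945e+00  2.13935876e+00]
red 216.07563025210084 222.34453781512605 119 home [228.1 215.9] out [215.5 219.7]
t 10.7 p [0.662  0.2183 0.1706] yaw_y -1.92 F [0.6 0.  3. ] open 0.0002302320642949657 carousel xy 0.0057 0.1029
finger theta deg -93.2 r 0.103
```

View pics/s5.png

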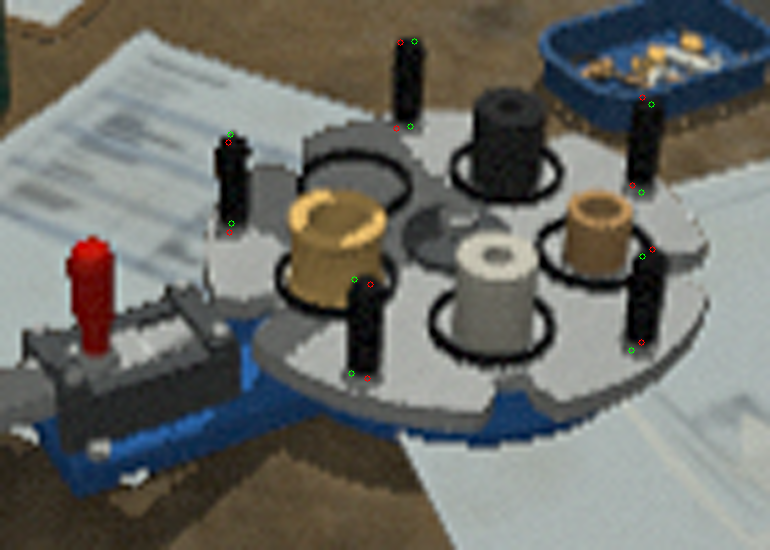

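Pegs now sit midway between the marks, so the plate is at about -72° with the brass at the front and the bolt still out. Moving outside the knob.

jog_arm(plan=[[[0,0,-0.15],[0,0,0],0],[[0,0,0],[0,0,0],0],[[0,0,0],[-0.043,0.0206,0],0],[[0,0,0],[-0.043,0.0206,0],0],[[0,0,0],[-0.043,0.0206,0],0],[[0,0,0],[-0.043,0.0206,0],0],[[0,0,0],[-0.043,0.0206,0],0],[[0,0,0],[0,0,0],0]])

```text
time_s: 11.75
eef_pos: [0.4233, 0.1581, 0.1627]
ee_rot: [0.001, 0.995, -0.101, -0.003]
ft_force: [1.0, -1.3, -0.6]
opening: 0.0004
```

Run:
```python
from h import *
c=np.array([np.cos(YAW),np.sin(YAW)])
st([*(A-.208*c),.088]);red()
```

```text
t 11.75 p [0.4233 0.1581 0.1627] yaw_y -1.773 F [ 1.  -1.3 -0.6] open 0.0003792456338900681 carousel xy -0.2163 -0.0036
tool delta [ 0.0087 -0.0038  0.0746]
red 216.02631578947367 222.359649122807 114 home [228.1 215.9] out [215.5 219.7]
```

jog_arm(plan=[[[0,0,0],[0,-0.0038,0.037],0],[[0,0,0],[0,0,0.037],0],[[0,0,0],[0,0,0],0],[[0,0,0],[0.008,0,0],0],[[0,0,0],[0.008,0,0],0],[[0,0,0],[0.008,0,0],0],[[0,0,0],[0.006,0,0],0],[[0,0,0],[0.006,0,0],0]])

```text
time_s: 12.8
eef_pos: [0.4645, 0.1555, 0.0898]
ee_rot: [0.0, 0.995, -0.1, -0.0]
ft_force: [-3.8, 1.2, 1.9]
opening: 0.0003
```

jog_arm(plan=[[[0,0,0],[0.003,0,0],0],[[0,0,0],[0.003,0,0],0],[[0,0,0],[0.003,0,0],0],[[0,0,0],[0.003,0,0],0],[[0,0,0],[0.003,0,0],0],[[0,0,0],[0.002,0,0],0],[[0,0,0],[0,0,0],0],[[0,0,0],[0,0,0],0]])

```text
time_s: 13.8
eef_pos: [0.4803, 0.1523, 0.0895]
ee_rot: [0.0, 0.995, -0.1, -0.001]
ft_force: [-5.2, 1.9, 3.6]
opening: 0.0006
```

```bash
python3 -c "
from h import *
st();red()"
```

```text
t 13.8 p [0.4803 0.1523 0.0895] yaw_y -1.77 F [-5.2  1.9  3.6] open 0.0006010298921273312 carousel xy -0.1593 0.0021
red 229.54929577464787 221.64788732394365 71 home [228.1 215.9] out [215.5 219.7]
```

jog_arm(plan=[[[0,0,0],[0.001,0,0],0],[[0,0,0],[0.001,0,0],0],[[0,0,0],[0.001,0,0],0],[[0,0,0],[0,0,0],0],[[0,0,0],[0,0,0],0],[[0,0,0],[0,0,0],0],[[0,0,0],[0,0,0],0],[[0,0,0],[0,0,0],0]])

```text
time_s: 14.85
eef_pos: [0.4806, 0.1521, 0.0892]
ee_rot: [0.0, 0.995, -0.1, -0.003]
ft_force: [-11.9, 4.3, 8.5]
opening: 0.0006
```

```bash
python3 -c "
from h import *
st();red()"
```

```text
t 14.85 p [0.4806 0.1521 0.0892] yaw_y -1.77 F [-11.9   4.3   8.5] open 0.0006096695486587561 carousel xy -0.159 0.0019
red 229.48 221.86666666666667 75 home [228.1 215.9] out [215.5 219.7]
```

The bolt is hard against its stop: 3 mm more command moved it 0.3 mm and the force doubled. I back off and lift.

jog_arm(plan=[[[0,0,0],[-0.01,0,0],0],[[0,0,0],[-0.02,0,0],0],[[0,0,0],[-0.01,0,0],0],[[0,0,0],[0,0,-0.05],0],[[0,0,0],[0,0,-0.05],0],[[0,0,0],[0,0.05,-0.03],0],[[0,0,0],[0,0,0],0],[[0,0,0],[0,0,0],0]])

```text
time_s: 15.9
eef_pos: [0.4348, 0.1108, 0.2193]
ee_rot: [-0.0, 0.995, -0.1, 0.0]
ft_force: [0.6, -0.5, -0.1]
opening: 0.0005
```

```bash
python3 -c "
from h import *
red()"; python3 chk.py pics/s6.png
```

```text
red 228.7433628318584 218.6637168141593 113 home [228.1 215.9] out [215.5 219.7]
t 15.95 p [0.4346 0.1111 0.2188] yaw_y -1.77 F [0.2 0.3 0.6] open 0.0007129074810850101 carousel xy -0.1959 -0.0474
finger theta deg 13.6 r 0.2015
```

View pics/s6.png

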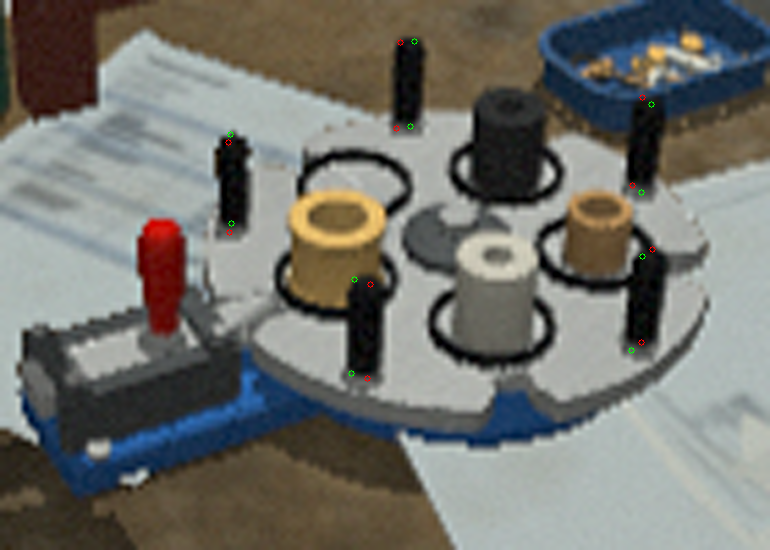

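The picture shows the bolt nose in the notch, the brass at the front, all parts seated and the gripper clear. The knob moved 12.7 px, which is the full 30 mm.

```bash
python3 -c "
from h import *
print(env.hand_in())"
```

```text
the job is handed in; nothing more can be done
None
```

The job is handed in at about 16 s of the 64 s allowed; no verdict is reported. I pushed the bolt out to its stop by the knob, turned the plate 72° clockwise by pushing peg4, and pushed the bolt back home.

**Last checks:**
- **Bolt:** it is hard against its stop. A further 3 mm of command moved it only 0.3 mm while the force rose to about 15 N. In the scene image the knob moved about 12.7 px against 12.6 px expected for the full 30 mm.
- **Plate:** the pegs read about -72°, and the bolt nose is visible in the notch.
- **Parts:** the brass bush is upright at the front, and the other three parts sit in their nests.
- **Robot:** the gripper is clear of everything.
- **Oil bottle:** I never went near it, but it was outside the last picture, so I did not check it again at the end.

**One disagreement:** during the turn, the colour-blob angle of the brass bush read about 4° ahead of the peg angles. I went by the pegs, and the bolt going fully home bore that out.

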